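Load a polarimeter tube

TASK

Load the longer of the two polarimeter tubes: lay it in the V-groove of the instrument's sample chamber with its filling neck upright, then slide it gently along the groove until its end bears on the end stop, pressing its glass window there with no more than about 10 N. Then close the chamber's sliding cover fully; leave the other things where they are.

Things in the scene. Friction and masses are not known exactly. Their poses are not given: they have to be found in the camera images.
- long_tube: glass polarimeter tube 120 mm long, 20 mm in diameter, a steel cap 30 mm in diameter, 18 mm long on each end (the ends are alike); mid-length a round filling neck 18 mm in diameter, stoppered, its top 36 mm above the tube's axis. 0.1 to 0.2 kg. At first in either groove of the tube rest. Origin on its axis at mid-length; y along the tube, z along the neck.
- short_tube: a like tube, but only 70 mm long, in the other groove of the tube rest; to be left there. Same axes.
- tube_rest: fixed white plastic rest 176 x 110 x 28 mm with two parallel V-grooves along its y axis, 85 mm apart (at x = -42.5 and +42.5 mm). Origin in the centre of its underside; a tube's axis lies 33 mm above it.
- polarimeter: fixed white bench instrument, 495 mm long (its y axis), 240 mm deep (x -110 to +130 mm), 127 mm high. Origin at table height, mid-length, below the groove. In its top an open sample chamber, 110 mm wide (x -55 to +55 mm), from y = -17.5 mm (face of the end stop's plate) to y = +202.5 mm (lamp wall).
- end_stop: fixed steel plate across the detector (-y) end of the groove, holding a screwed stop collar 22 mm in diameter with a light hole, in line with the tube. The tube meets the collar's rigid face, 3 to 20 mm proud of the plate as last adjusted; this is not measured. Origin on the plate's face, level with a lying tube's axis; y points along the groove into the chamber, x across, z up.
- cover (a joint): flat grey cover plate sliding along the instrument's y axis on top of the housing (its upper side 131.5 mm above the table). Value: opening in m, 0 fully closed over the chamber, 0.245 fully open, back (-y) over the detector end. It stays where it is left and takes about 2 N to slide; closed, it meets a firm stop.
- cover_handle (a point): centre of the black grip bar on the cover: 70 mm long across the groove (x), 14 mm thick (y), its top 10 mm above this point and the cover plate 10 mm below it. It moves along the instrument's +y as the cover closes.
- bottle: brown glass bottle 60 mm in diameter, 150 mm high, standing on the bench; origin under its centre
- beaker: glass beaker 48 mm in diameter, 60 mm high, standing on the bench; origin under its centre
- groove (a point): aluminium V-groove, 90 degrees, its upper edges 42 mm apart, along the whole chamber. This point is mid-chamber on the axis of a tube lying in the groove: 85 mm above the table, level with the groove's edges, 42 mm below the housing's top. y axis along the groove (away from the stop), x across. A tube slides in it against about 1 to 4 N of friction.
There are look-alikes about, which are no part of the job. What is shaped like the long_tube but yellow is not meant.

How it is judged:
On the way, in this order (a step that is already met when the one before it is completed fails the run):
1. the long tube lies in the V-groove of the chamber, neck up (x of long_tube in the frame of end_stop between -0.003 and 0.003 m and z of long_tube in the frame of end_stop between -0.003 and 0.003 m and angle between the y axis of long_tube and the y axis of end_stop, either way round below 0.04 rad and angle between long_tube's own z axis and vertical below 0.35 rad and y of long_tube in the frame of end_stop between 0.062 and 0.162 m), for 0.1 s.
2. the tube, lying in the groove, bears on the end stop (x of long_tube in the frame of end_stop between -0.003 and 0.003 m and z of long_tube in the frame of end_stop between -0.003 and 0.003 m and angle between the y axis of long_tube and the y axis of end_stop, either way round below 0.04 rad and angle between long_tube's own z axis and vertical below 0.35 rad and contact force between long_tube and end_stop above 0.5 N), for 0.1 s.
3. the cover is closed (value of joint cover below 0.005 m), for 0.1 s.
At the end, for the whole second after the job is handed in: the long tube, having been brought to bear on the end stop, still lies at rest at that end of the V-groove (its middle 62 to 81.7 mm from the stop plate, within 3 mm across and in height, aligned within 0.04 rad), neck within 0.35 rad of upright; the cover is within 5 mm of fully closed (x of long_tube in the frame of end_stop between -0.003 and 0.003 m and z of long_tube in the frame of end_stop between -0.003 and 0.003 m and angle between the y axis of long_tube and the y axis of end_stop, either way round below 0.04 rad and angle between long_tube's own z axis and vertical below 0.35 rad and y of long_tube in the frame of end_stop between 0.062 and 0.0817 m and linear speed of long_tube below 0.01 m/s and value of joint cover below 0.005 m); the robot touches nothing.
It fails at once if the tube was pressed against the end stop with more than 12 N (contact force between long_tube and end_stop above 12 N).
It fails at once if the tube was dropped on or jammed against the instrument (more than 40 N) (contact force between long_tube and polarimeter above 40 N).
It fails at once if the short tube was moved by more than 10 mm (distance of short_tube from where it was at the start of the episode above 0.01 m).
It fails at once if the bottle was moved by more than 15 mm (distance of bottle from where it was at the start of the episode above 0.015 m).
It fails at once if the beaker was moved by more than 15 mm (distance of beaker from where it was at the start of the episode above 0.015 m).
It also fails if it takes over 67 s, if anything falls off the work surface, if the arm or the gripper's body presses on something with over 40 N, if the wrist force passes 120 N, or if a joint passes its speed limit or range.

ROBOT

A 6-joint arm with a two-finger parallel gripper is mounted at the origin on the work surface. World frame = base frame: x ahead of the robot, y to its left, z up, the work surface at z = 0. Lengths are in m, angles in rad, forces in N, time in s.
With the tool pointing down it reaches from about 0.275 to 0.75 m from the base axis. Payload 10.2 kg.
Tool frame: the origin (TCP) lies midway between the tips of the shut fingers; the grasp point (between the pads) lies 19 mm behind it (env.hold_point_z is the distance from the TCP to the grasp point, in m); z points along the fingers, y is the line along which they close (so a half turn about z gives the same grasp; the last joint's range is limited). The gripper opens to 85 mm and grips with 20 to 120 N. Pads are 22 mm wide; open, the fingers measure 114 mm over their backs; the gripper's body (76 mm by 85 mm) begins 54 mm behind the grasp point. The pads swing forward as they close: fully open they stand 13 mm farther back than shut.
Start: joints at [1.003, 0.313, 1.498, -0, 1.331, -0.223], TCP at [0.177, 0.494, 0.231] pointing down, gripper open.
Joint ranges: [-2.94, 2.94], [-0.97, 2.17], [0.19, 2.56], [-1.23, 4.37], [0.02, 3.11], [-2.88, 2.88]. Speed limits (rad/s): [2.39, 2.39, 3.01, 3.14, 3.14, 3.14].

INTERFACE

Orientations are given as a unit quaternion [x, y, z, w].
In Python, from bench import env, kinematics, monitor, eyes, job gives the robot as it stands. The module is installed in compiled form; this text tells all that it offers. Calls block until the motion is done:
- env.reach(position, orientation): joint-space move of the TCP to a pose.
- env.movel(position, velocity=0.15, frame=None, guard=None): straight line of the TCP; frame=None keeps the orientation; velocity is the mean speed in m/s. With guard (N) it stops when the force on the tool has changed by that much, and returns True; else False.
- env.set_joints(angles): joint-space move.
- env.release() and env.close_gripper(effort=None): open the fingers fully, or close them until they stop; effort is the grip in N (None keeps the last).
- env.hold(seconds).
- kinematics.ik(position, orientation): joint angles nearest the present ones, or None.
- monitor.sense(): the state.
- eyes.grab_frame(name): name is "scene" or "top" or "wrist"; returns a dict with "frame" (400x640x3 uint8, red, green, blue), "mtx" (3x3 intrinsics, pixels), "view" (4x4, takes a point from world to camera coordinates). Camera axes: x right, y down, z forward; pixel columns grow to the right and rows downward; lengths in m; the calibration is good to about 2 mm. The wrist camera is an equidistant fisheye: a pixel r from the principal point sees the ray r / f radians off the axis. A picture is of the moment at which its call begins. There is no depth.
A pose or a line that the arm cannot do raises env.MotionError and nothing moves.
- job.hand_in(): hands the job in; it is judged then, once.
The state is a dict: "clock": time; "joints": joint angles; "qvel": joint speeds; "joint_efforts": joint torques, N m; "position": TCP position; "ee_rot": TCP orientation; "contact_force": force on the tool from outside, world axes, zero at the start; "ft_torque": the same for the moment, N m; "finger_gap": opening from 0.0 (shut) to 1.0 (fully open); "gripper_force": force on a finger pad.
Only numpy, scipy, OpenCV 4.12 (cv2) and the standard library are available. Lean on these libraries where they do the work, as an engineer would, in place of code of your own. Each camera call takes 0.05 s, during which the arm holds its last target. There are 200 camera calls.

## Working session

There is one attempt and no reset: what is moved stays moved. The work goes in short steps, each a Python script; the robot and the scene stay as the last script left them, time stands still between calls to the robot, and variables do not carry over. Pictures are saved under pics/ and viewed, at most 14 in all, crops included, and the job is handed in when it is done.

```bash
mkdir -p pics; cat > h.py <<'E'
from bench import env, kinematics, monitor, eyes, job
import numpy as np, cv2
from scipy.spatial.transform import Rotation as R
def ray(f,u,v):
    K,V=np.array(f["mtx"]),np.array(f["view"]); d=np.linalg.inv(K)@[u,v,1]
    Rm,t=V[:3,:3],V[:3,3]; return -Rm.T@t, Rm.T@d
def onz(f,u,v,z):
    o,d=ray(f,u,v); return o+d*(z-o[2])/d[2]
def proj(f,p):
    K,V=np.array(f["mtx"]),np.array(f["view"]); c=V[:3,:3]@np.array(p)+V[:3,3]; q=K@c; return q[:2]/q[2]
def save(f,n): cv2.imwrite("pics/"+n,cv2.cvtColor(f["frame"],cv2.COLOR_RGB2BGR))
E
python3 - <<'E'
from h import *
import pickle
for n in("scene","top"):
    f=eyes.grab_frame(n); save(f,n+"0.png"); pickle.dump(f,open(n+"0.pkl","wb")); print(n,np.round(ray(f,320,200),3), np.round(f["mtx"],1).tolist())
s=monitor.sense(); print(s["clock"],s["ee_rot"],s["contact_force"],env.hold_point_z)
E
```

```text
scene [[ 1.28  -0.712  0.825]
 [-0.655  0.438 -0.615]] [[465.8, 0.0, 322.4], [0.0, 465.8, 190.8], [0.0, 0.0, 1.0]]
top [[ 0.25  -0.191  1.436]
 [ 0.177  0.022 -0.984]] [[433.7, 0.0, 321.2], [0.0, 433.7, 192.7], [0.0, 0.0, 1.0]]
0.1 [ 1.71525098e-01  9.85179575e-01 -5.42409739e-04 -2.28621503e-04] [-0.85696616 -0.40328661 -0.3984816 ] 0.0187
```

View pics/top0.png

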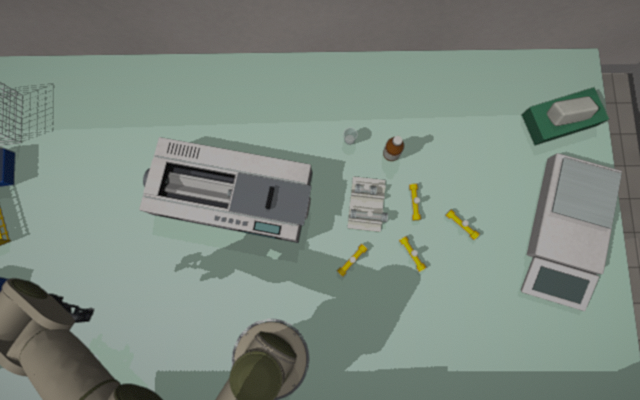

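View pics/scene0.png

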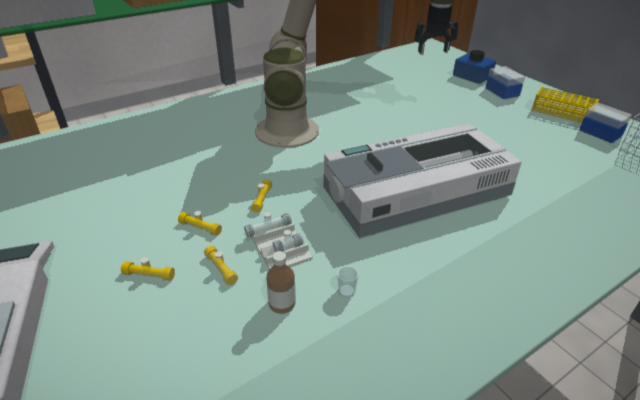

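The top view shows the instrument at (230,190), its cover on the right over the detector end with the handle at (271,197). The rest is at (367,203), and two clear tubes lie in it, at (369,187) and (367,212). Four yellow look-alikes lie around it. The lower tube (367,212) appears longer, so I'll confirm it with enlarged crops.

```bash
python3 - <<'E'
from h import *
import pickle
t=pickle.load(open("top0.pkl","rb")); s=pickle.load(open("scene0.pkl","rb"))
b=lambda f:cv2.cvtColor(f["frame"],cv2.COLOR_RGB2BGR)
A=cv2.resize(b(t)[130:250,135:317],None,fx=4,fy=4,interpolation=2)[:, :728]
B=cv2.resize(b(t)[170:240,340:400],(300,350)); 
C=cv2.resize(b(s)[205:275,235:320],(425,350))
cv2.imwrite("pics/crop1.png",np.hstack([B,C]))
for n,p,z in [("c1",(162,139),.127),("c2",(312,163),.127),("c3",(298,241),.127),("c4",(142,211),.127),("handle",(271,197),.15),("longT",(367,212),.033),("shortT",(369,187),.033),("neckL",(367,214),.069),("bottle",(396,142),.15),("beaker",(350,137),.06)]:
    print(n,np.round(onz(t,*p,z),3))
E
```

```text
c1 [0.685 0.34  0.127]
c2 [ 0.602 -0.137  0.127]
c3 [ 0.36  -0.095  0.127]
c4 [0.454 0.386 0.127]
handle [ 0.491 -0.014  0.15 ]
longT [ 0.461 -0.313  0.033]
shortT [ 0.544 -0.322  0.033]
neckL [ 0.449 -0.31   0.069]
bottle [ 0.661 -0.397  0.15 ]
beaker [ 0.708 -0.261  0.06 ]
```

View pics/crop1.png

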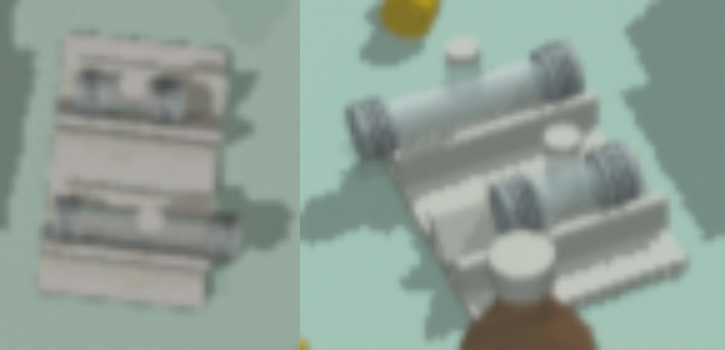

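Candidates: the clear tube in the rest's robot-side groove (367,212) spans about 120 mm with its neck up. The clear tube in the far groove (369,187) spans about 70 mm. The yellow ones are excluded. So the robot-side tube is the one meant. Next I'll take wrist views of the instrument, then the rest.

```bash
cat >> h.py <<'E'
def down(d, s=1):
    y=np.array([d[0],d[1],0.])*s; y/=np.linalg.norm(y); z=np.array([0,0,-1.]); return R.from_matrix(np.c_[np.cross(y,z),y,z]).as_quat()
def fray(f,u,v):
    K,V=np.array(f["mtx"]),np.array(f["view"]); a=np.array([(u-K[0,2])/K[0,0],(v-K[1,2])/K[1,1]]); r=np.linalg.norm(a)+1e-12
    d=np.r_[a/r*np.sin(r),np.cos(r)]; return -V[:3,:3].T@V[:3,3], V[:3,:3].T@d
def fonz(f,u,v,z):
    o,d=fray(f,u,v); return o+d*(z-o[2])/d[2]
def fproj(f,p):
    K,V=np.array(f["mtx"]),np.array(f["view"]); c=V[:3,:3]@np.array(p)+V[:3,3]; th=np.arctan2(np.hypot(c[0],c[1]),c[2]); e=c[:2]/np.hypot(c[0],c[1])*th
    return np.array([K[0,0]*e[0]+K[0,2],K[1,1]*e[1]+K[1,2]])
E
python3 - <<'E'
from h import *
import pickle
for s in (1,-1):
    for p in ((.5,.13,.36),(.455,-.315,.3)): print(s,np.round(kinematics.ik(p,down((.18,.984),s)),2))
s=1 if abs(kinematics.ik((.455,-.315,.3),down((.18,.984),1))[5])<abs(kinematics.ik((.455,-.315,.3),down((.18,.984),-1))[5]) else -1
print("s",s)
for n,p in (("wi",(.5,.13,.36)),("wr",(.455,-.315,.28))):
    env.reach(p,down((.18,.984),s)); env.hold(.2)
    f=eyes.grab_frame("wrist"); save(f,n+".png"); pickle.dump(f,open(n+".pkl","wb")); print(n,np.round(fray(f,320,200),3).tolist(),np.round(f["mtx"],1).tolist(),monitor.sense()["clock"])
E
```

```text
1 [ 0.03  0.24  1.26 -0.    1.64 -1.36]
1 [-0.82  0.34  1.28 -0.    1.52 -2.21]
-1 [ 0.03  0.24  1.26 -0.    1.64  1.78]
-1 [-0.82  0.34  1.28 -0.    1.52  0.93]
s -1
wi [[0.567, 0.119, 0.502], [-0.285, 0.06, -0.957]] [[309.7, 0.0, 322.3], [0.0, 309.7, 193.1], [0.0, 0.0, 1.0]] 2.175
wr [[0.523, -0.326, 0.422], [-0.285, 0.06, -0.957]] [[309.7, 0.0, 322.3], [0.0, 309.7, 193.1], [0.0, 0.0, 1.0]] 4.0917
```

View pics/wi.png

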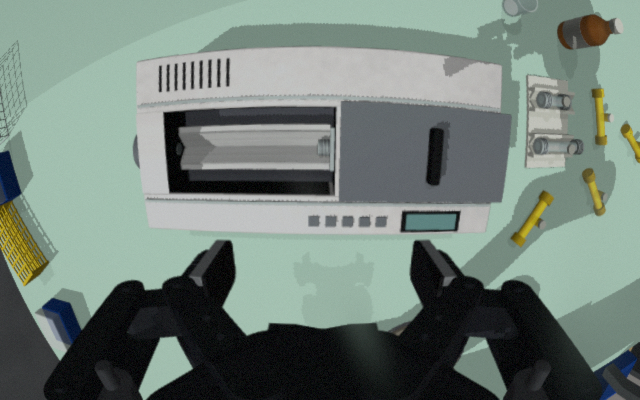

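View pics/wr.png

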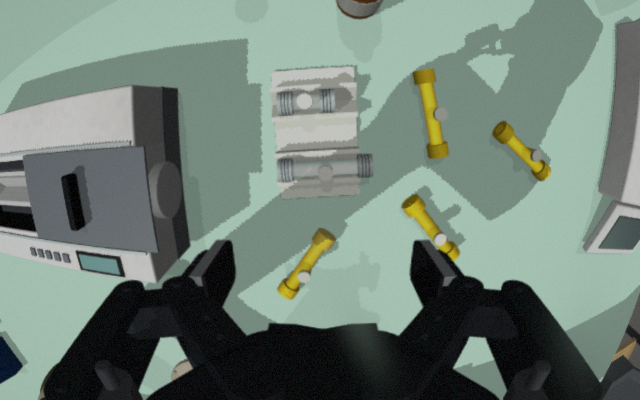

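In `wi`, the chamber opening has corners near (166,110), (338,107), (335,196) and (168,194). The stop collar is at (323,148) and the handle bar at (435,157). In `wr`, the long tube's caps are at (286,168) and (364,166) with its neck top at (326,172). The short tube is at (307,102).

```bash
python3 - <<'E'
from h import *
import pickle
w=pickle.load(open("wi.pkl","rb")); r=pickle.load(open("wr.pkl","rb"))
def blob(f,box,fn):
    x0,y0,x1,y1=box; m=fn(f["frame"][y0:y1,x0:x1].astype(int)).astype(np.uint8)
    n,l,st,c=cv2.connectedComponentsWithStats(m); k=1+np.argmax(st[1:,4]); ys,xs=np.nonzero(l==k)
    return c[k]+[x0,y0],np.c_[xs+x0,ys+y0],st[k,4]
dark=lambda a:a.max(2)<45
c,pts,n=blob(w,(420,115,455,200),dark); print("handle",c,n,np.ptp(pts,0),fonz(w,*c,.1515))
P={k:fonz(w,*p,z)for k,p,z in[("c1",(168,111),.127),("c4",(168,193),.127),("o1",(137,61),.127),("o4",(148,233),.127),("coverE1",(341,101),.1315),("coverE4",(335,200),.1315),("cover far1",(511,114),.1315),("far4",(503,203),.1315),("stopcollar",(322,147),.090),("gU1",(185,127),.085),("gU2",(315,127),.085),("gL1",(185,168),.085),("gL2",(315,168),.085)]}
for k,v in P.items(): print(k,np.round(v,4))
for k,p,z in[("neck",(326,172),.069),("capL end top",(277,167),.036),("capR end",(372,165),.036),("capL",(286,168),.048),("capR",(364,165),.048),("rest1",(272,70),.028),("rest2",(356,66),.028),("rest3",(278,198),.028),("rest4",(360,194),.028)]: print(k,np.round(fonz(r,*p,z),4))
A=cv2.resize(w["frame"][95:215,155:355],None,fx=4,fy=4,interpolation=2)[:,:,::-1]
B=cv2.resize(r["frame"][140:210,265:385],None,fx=6,fy=6,interpolation=2)[:,:,::-1]
cv2.imwrite("pics/cA.png",A);cv2.imwrite("pics/cB.png",B)
E
```

```text
handle [434.53632761 155.64993395] 757 [17 56] [ 0.49226302 -0.00364579  0.1515    ]
c1 [0.6089 0.3155 0.127 ]
c4 [0.5018 0.3461 0.127 ]
o1 [0.6905 0.3505 0.127 ]
o4 [0.4495 0.4024 0.127 ]
coverE1 [0.5722 0.0955 0.1315]
coverE4 [0.4534 0.1234 0.1315]
cover far1 [ 0.5285 -0.1325  0.1315]
far4 [ 0.4048 -0.1124  0.1315]
stopcollar [0.5166 0.1285 0.09  ]
gU1 [0.5839 0.3155 0.085 ]
gU2 [0.5444 0.133  0.085 ]
gL1 [0.5258 0.331  0.085 ]
gL2 [0.4891 0.1433 0.085 ]
neck [ 0.4497 -0.3172  0.069 ]
capL end top [ 0.4607 -0.256   0.036 ]
capR end [ 0.4416 -0.3758  0.036 ]
capL [ 0.4593 -0.2689  0.048 ]
capR [ 0.4459 -0.3644  0.048 ]
rest1 [ 0.584  -0.2727  0.028 ]
rest2 [ 0.5694 -0.3775  0.028 ]
rest3 [ 0.418  -0.2468  0.028 ]
rest4 [ 0.4039 -0.3554  0.028 ]
```

View pics/cA.png

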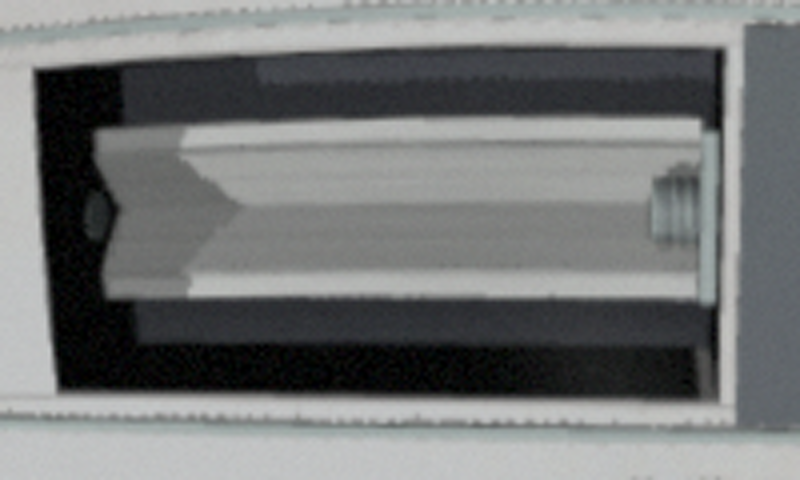

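View pics/cB.png

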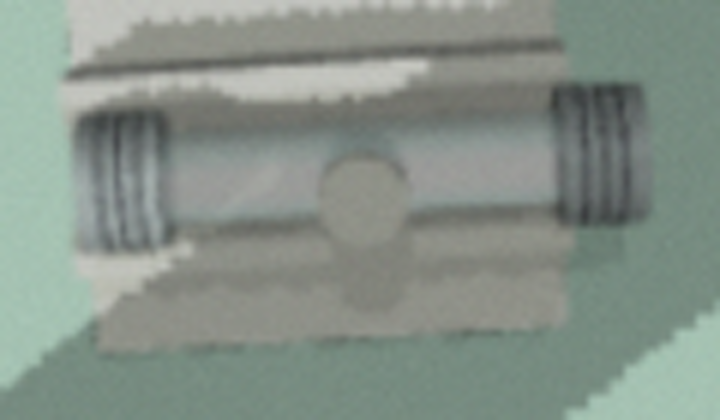

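The crops confirm the clear 120 mm tube, with the neck top at crop (364,203) and caps at (122,183) and (602,153). The groove's flange edges are at crop rows 118 and 298, with the collar face at column 652. Next I'll compute both axes precisely.

```bash
python3 - <<'E'
from h import *
import pickle
w=pickle.load(open("wi.pkl","rb")); r=pickle.load(open("wr.pkl","rb"));t=pickle.load(open("top0.pkl","rb"))
a=lambda x,y,z:fonz(w,x/4+155,y/4+95,z)
b=lambda x,y,z:fonz(r,x/6+265,y/6+140,z)
ang=lambda p,q:round(float(np.arctan2((q-p)[0],(q-p)[1])),4)
c1,c4,c2,c3=[a(*p,.127)for p in((35,68),(58,393),(725,47),(720,398))]
print("corners",np.round([c1,c4,c2,c3],4).tolist(),"len",np.linalg.norm(c1-c2),np.linalg.norm(c4-c3),"wid",np.linalg.norm(c1-c4),np.linalg.norm(c2-c3),"ang",ang(c2,c1),ang(c3,c4),"mid",(c1+c2+c3+c4)/4)
gu=[a(250,117,.085),a(690,117,.085)];gl=[a(250,299,.085),a(690,299,.085)]
print("groove",np.round(gu+gl,4).tolist(),ang(gu[1],gu[0]),ang(gl[1],gl[0]),"mid",(gu[0]+gu[1]+gl[0]+gl[1])/4)
print("collar face top",a(652,175,.096),"plate",a(702,215,.085))
f=w["frame"].astype(int)[115:200,420:455]; ys,xs=np.nonzero(f.max(2)<45); P=np.array([fonz(w,x+420,y+115,.1515)[:2] for x,y in zip(xs,ys)]); m=P.mean(0); u=np.linalg.svd(P-m)[2][0]; print("handle dir",u,m,np.arctan2(-u[1],u[0]))
print("neck",b(364,203,.069),"caps",b(122,183,.036),b(602,153,.036),ang(b(602,153,.036),b(122,183,.036)),"ends",b(78,180,.036),b(650,155,.036))
print("bottle/inst in top", onz(t,*(271,197),.1515))
print(np.round(fonz(w,*[323,147],.085),4))
E
```

```text
corners [[0.6094, 0.3222, 0.127], [0.501, 0.3438, 0.127], [0.5663, 0.1021, 0.127], [0.4591, 0.1223, 0.127]] len 0.22430168338083237 0.22551662754487717 wid 0.1105087204221828 0.10908802845144586 ang 0.1932 0.1869 mid [0.53395425 0.22259783 0.127     ]
groove [[0.5759, 0.2652, 0.085], [0.545, 0.1159, 0.085], [0.5129, 0.2807, 0.085], [0.4837, 0.1268, 0.085]] 0.2038 0.188 mid [0.52938181 0.1971465  0.085     ]
collar face top [0.52901925 0.13155729 0.096     ] plate [0.5115544  0.11772804 0.085     ]
handle dir [-0.98257244  0.18588007] [ 0.49210089 -0.00376612] -2.954625190371682
neck [ 0.44764027 -0.31638816  0.069     ] caps [ 0.4542547  -0.26558719  0.036     ] [ 0.44245485 -0.36721078  0.036     ] 0.1156 ends [ 0.45665069 -0.25640291  0.036     ] [ 0.44026442 -0.37736604  0.036     ]
bottle/inst in top [ 0.49068082 -0.01446491  0.1515    ]
[0.5157 0.1273 0.085 ]
```

```bash
python3 - <<'E'
from h import *
import pickle
D=lambda a:down((np.sin(a),np.cos(a)),-1)
q=D(.125); n=np.array([.448,-.3165])
env.reach([*n,.15],q); env.movel([*n,.046],.08)
env.close_gripper(50); s=monitor.sense(); print("gap",s["finger_gap"],s["gripper_force"],s["contact_force"],s["position"])
env.movel([*n,.09],.05); s=monitor.sense(); print(s["gripper_force"],s["contact_force"])
env.movel([*n,.24],.15); env.hold(.2)
f=eyes.grab_frame("wrist"); save(f,"w2.png"); print(monitor.sense()["finger_gap"],monitor.sense()["clock"])
E
```

```text
gap 0.18911152639374187 48.7021341919899 [-0.72348248 -0.21209197  2.44372569] [ 0.44805288 -0.3165684   0.04616345]
48.74499499797821 [ 0.50158198  0.60509041 -0.24777436]
0.19466775803040925 9.1917
```

View pics/w2.png

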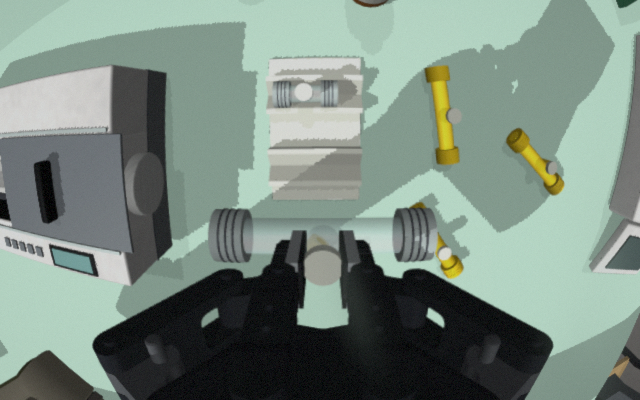

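The tube hangs straight from its neck at (323,262), with caps at (231,235) and (414,234). I'll carry it over and lower it under guard.

```bash
python3 - <<'E'
from h import *
D=lambda a:down((np.sin(a),np.cos(a)),-1)
a=.190; d=np.array([np.sin(a),np.cos(a)]); c0=np.array([.534,.2226]); T=c0+.01*d
env.reach([.5,-.05,.30],D(a)); env.reach([*T,.25],D(a)); env.hold(.2)
f=eyes.grab_frame("wrist"); save(f,"w3.png")
z=monitor.sense()["position"][2]-.013
L,Rr=[fonz(f,*p,z+.003) for p in((231,235),(414,234))]; m=(L+Rr)/2; v=L-Rr
print("tube mid-tcp",(m-monitor.sense()["position"])[:2],"len",np.linalg.norm(v),"ang",np.arctan2(v[0],v[1]))
env.movel([*T,.125],.12)
hit=env.movel([*T,.092],.02,guard=5); s=monitor.sense(); print(hit,s["position"],s["contact_force"],s["ft_torque"],s["clock"])
f=eyes.grab_frame("wrist"); save(f,"w4.png")
E
```

```text
tube mid-tcp [ 0.00212777 -0.00013764] len 0.10071364190450599 ang 0.18553399860981407
True [0.53581383 0.23243663 0.09809492] [-1.05004767 -0.14890025  5.30794584] [-0.08387613  0.19643156 -0.06270975] 14.05
```

View pics/w4.png

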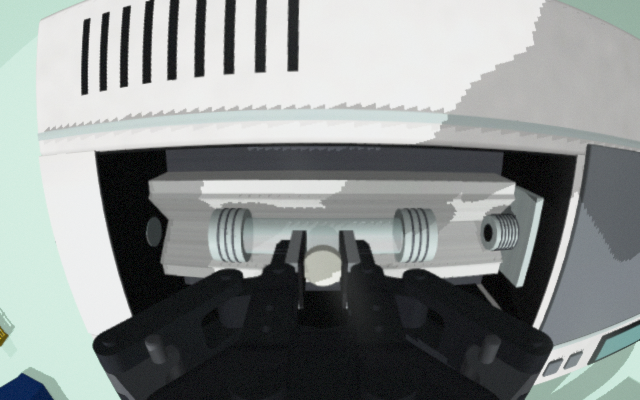

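The axis height is exactly 85 mm at contact, so the tube is seated with its neck (322,265) up. I'll let go to drop the preload, regrip the neck, and slide to the stop under guard.

```bash
python3 - <<'E'
from h import *
a=.190; d=np.array([np.sin(a),np.cos(a),0])
env.release(); env.hold(.4); s=monitor.sense(); print("free",s["contact_force"])
env.close_gripper(30); env.hold(.2)
s=monitor.sense(); p=np.array(s["position"]); print("regrip",s["contact_force"],s["finger_gap"],p)
print(env.movel(p-.022*d,.03,guard=7)); s=monitor.sense(); print(s["position"],s["contact_force"]@d)
for i in range(3):
    h=env.movel(p-.055*d,.006,guard=5); s=monitor.sense(); print(h,"moved",(s["position"]-p)@d,"F",s["contact_force"]@d,s["contact_force"])
    if (s["position"]-p)@d<-.032 or not h: break
env.hold(.3); s=monitor.sense(); print("F",s["contact_force"]@d,s["clock"],(s["position"]-p)@d)
f=eyes.grab_frame("wrist"); save(f,"w5.png")
E
```

```text
free [ 0.24329784 -0.6059548  -0.21140124]
regrip [-0.40455468  0.09691213  2.17179379] 0.20195665027814605 [0.53538179 0.23235264 0.09738311]
False
[0.5311578  0.2103069  0.09741178] -2.7154705027197217
True moved -0.02250979539330106 F 0.7330472003864842 [-0.49418903  0.84152305  3.79432032]
True moved -0.02262996854787251 F 0.4848718859477274 [-0.12935224  0.51863443  2.57088571]
True moved -0.03993934297615753 F 0.9845970406686184 [0.27024673 0.95066651 2.4199342 ]
F 0.07427047341316388 21.875 -0.03995279282668233
```

View pics/w5.png

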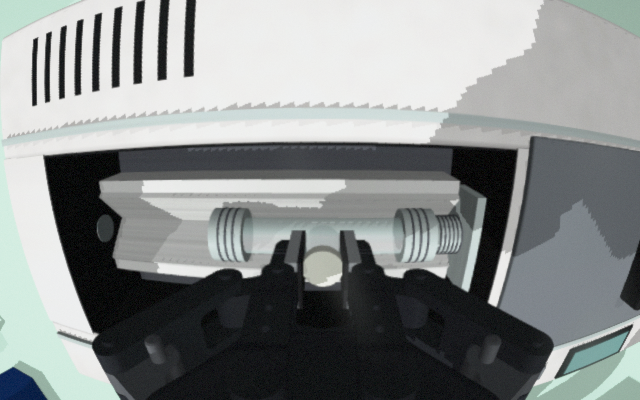

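The cap now abuts the collar (about column 437), but the held force is near zero. I'll nudge in tiny steps and read the sustained force.

```bash
python3 - <<'E'
from h import *
a=.190; d=np.array([np.sin(a),np.cos(a),0])
p=np.array(monitor.sense()["position"])
def F():
    v=[]
    for _ in range(8): env.hold(.02); v.append(monitor.sense()["contact_force"]@d)
    return np.mean(v),np.std(v)
print(F())
for i in range(1,13):
    h=env.movel(p-.0003*i*d,.004,guard=5); m,sd=F(); print(i,h,round((monitor.sense()["position"]-p)@d*1e3,2),round(m,2),round(sd,2))
    if m>4.5: break
print(monitor.sense()["clock"])
E
```

```text
(np.float64(0.671475170239242), np.float64(0.5183923751374508))
1 False -0.09 3.77 0.55
2 False -0.1 6.15 0.43
22.875
```

```bash
python3 - <<'E'
from h import *
a=.190; d=np.array([np.sin(a),np.cos(a),0]); q=down(d,-1)
p=np.array(monitor.sense()["position"])
env.movel(p-.0004*d,.004,guard=4); env.hold(.25); s=monitor.sense(); print("F",s["contact_force"]@d)
env.release(); env.hold(.2); u=p.copy(); u[2]=.25; env.movel(u,.12); 
f=eyes.grab_frame("wrist"); save(f,"w6.png")
# handle re-measure from here
im=f["frame"].astype(int)
H=np.array([.4921,-.0038,.25]); env.reach(H,q); env.movel([*H[:2],.137],.1,guard=10)
env.close_gripper(25); s=monitor.sense(); g=np.array(s["position"]); print("handle gap",s["finger_gap"]*.085,g,s["contact_force"],s["clock"])
h=env.movel(g+.215*d,.08,guard=20); s=monitor.sense(); print(h,(s["position"]-g)@d,s["contact_force"])
h=env.movel(g+.262*d,.02,guard=9); s=monitor.sense(); print(h,"travel",(s["position"]-g)@d,s["contact_force"],s["clock"])
E
```

```text
F 6.007541954544716
handle gap 0.013172007670503664 [ 0.49215794 -0.00393223  0.13722826] [-0.65020019 -0.9778386   2.96538562] 28.4667
False 0.21581728641561865 [ 6.91932926 -1.19206216  2.16375819]
True travel 0.23388369023004557 [-0.03722516 -2.02058108  4.15926241] 32.45
```

View pics/w6.png

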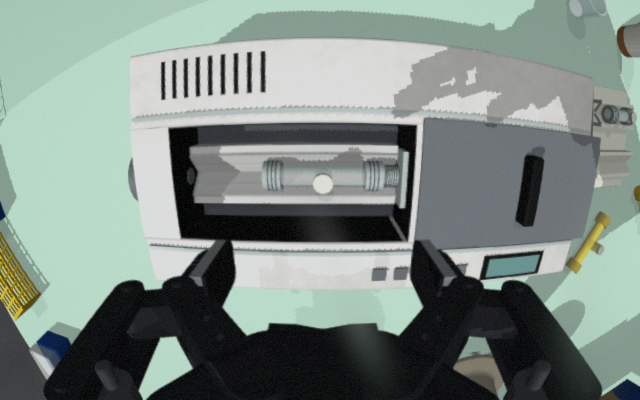

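The tube is seated against the collar, its neck at (322,184). The cover has travelled 234 of 245 mm with some side load, so I'll regrip to relieve that and finish the stroke.

```bash
python3 - <<'E'
from h import *
a=.190; d=np.array([np.sin(a),np.cos(a),0]); g=np.array([.49215794,-.00393223,.13722826])
env.release(); env.hold(.1); env.close_gripper(25); p=np.array(monitor.sense()["position"])
for i in range(3):
    h=env.movel(p+.03*d,.015,guard=12); s=monitor.sense(); print(h,"travel",(s["position"]-g)@d,s["contact_force"],s["clock"])
env.release(); env.hold(.1); u=np.array(monitor.sense()["position"]); u[2]=.30; env.movel(u,.12); env.hold(.2)
f=eyes.grab_frame("wrist"); save(f,"w7.png")
m=f["frame"].max(2)<45; n,l,st,c=cv2.connectedComponentsWithStats(m.astype(np.uint8))
for k in range(1,n):
    if 250<st[k,4]<3000: print(st[k],c[k],np.round(fonz(f,*c[k],.1515),4))
print(monitor.sense()["clock"])
E
```

```text
True travel 0.2338550042740681 [-0.30073339 -0.98038631  3.6438546 ] 34.425
True travel 0.2338460447570598 [-0.99530811 -1.86419191  3.96214928] 34.925
True travel 0.23383611840614854 [-0.64952026 -2.07421146  4.00699734] 35.4167
[314 145  14  71 944] [320.49152542 179.46398305] [0.5385 0.2256 0.1515]
37.9583
```

View pics/w7.png

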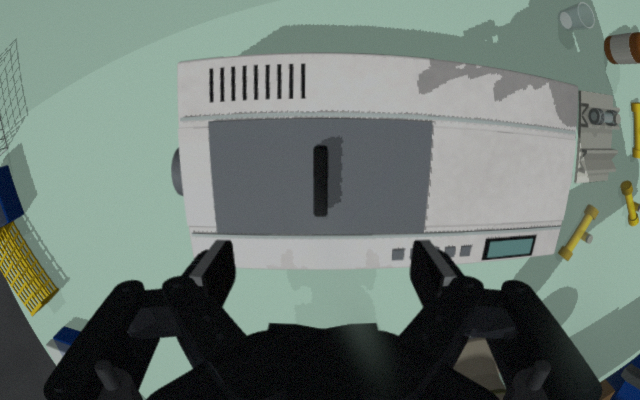

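The cover spans ±118 mm evenly about mid-chamber with its handle at (320,179). It met a rigid stop three times at 12 N, so it is fully closed and the arm is clear. Handing in.

```bash
python3 -c "
from bench import job
print(job.hand_in())"
```

```text
the job is handed in; nothing more can be done
None
```

I loaded the long tube neck-up and slid it to the end stop with about 6 N measured at the tool. The cover is closed onto its firm stop, and the job is handed in, but no verdict came back.

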